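Weigh a bin of fittings on the hand scale

ROBOT

A 6-joint arm with a two-finger parallel gripper is mounted at the origin on the work surface. World frame = base frame: x ahead of the robot, y to its left, z up, the work surface at z = 0. Lengths are in m, angles in rad, forces in N, time in s.
With the tool pointing down it reaches from about 0.25 to 0.725 m from the base axis. Payload 9.7 kg.
Tool frame: the origin (TCP) lies on the centre line of the jaws, within the pads' length; the fingertips stand 17 mm ahead of it and the grasp point (between the pads) lies 2 mm behind it; z points along the fingers, y is the direction in which the jaws open and shut (so a half turn about z gives the same grasp; the last joint's range is limited). The gripper opens to 85 mm and grips with 20 to 120 N. Pads are 22 mm wide; open, the fingers measure 114 mm over their backs; the gripper's body (76 mm by 85 mm) begins 54 mm behind the grasp point. The pads swing forward as they close: fully open they stand 13 mm farther back than shut.
Start: joints at [-1.161, 0.087, 0.176, 1.66, 0, 1.571], TCP at [0.219, -0.504, 0.248] pointing down, gripper open.
Joint ranges: [-3.13, 3.13], [-0.85, 1.81], [-1.15, 1.24], [-2.2, 2.28], [-1.44, 1.52], [-3.14, 3.14]. Speed limits (rad/s): [2.22, 2.22, 2.57, 3.14, 3.14, 3.14].

INTERFACE

Orientations are given as a unit quaternion [x, y, z, w].
In Python, from workcell import r gives the robot as it stands. The module is installed in compiled form; this text tells all that it offers.
- The arm moves only by the shell command python3 -m inch 'ROWS' [FORCE]. ROWS is text: rows parted by semicolons, each of 5 numbers parted by spaces: the opening, from 0 (shut) to 1 (fully open), then the shift along the tool's x, y, z in m, then the turn about the tool's z in degrees. A call has 1 to 20 rows; each row shifts and turns the commanded pose from where the row before left it, along the tool's axes as they then stand; what a row does not reach is not made up. A row lasts 1/8 s, in which the tool goes at most 62.5 mm and 10.7 degrees, less where a joint would pass 70% of its speed; a pose out of reach is approached as far as the arm can. A call is refused whole if a number of a shift passes 0.0625 or a number of a turn 10.7, either way. A call with a gripper value outside its range is refused whole. The fingers move at their own pace and stop on an object; FORCE is the grip in N (left out, the last holds). Time passes only in rows, so rows that do not move let the fingers close. It gives the time, the measured TCP pose, the force and the opening at its end, in the units of the state.
- r.get_obs(): the state, without advancing time (a new reading comes with each control period).
- r.capture(name): name is "scene" or "side" or "wrist"; returns a dict with "pixels" (400x640x3 uint8, red, green, blue), "K" (3x3 intrinsics, pixels), "R" (3x3) and "t" (3): a world point X has camera coordinates R X + t. Camera axes: x right, y down, z forward; pixel columns grow to the right and rows downward; lengths in m; the calibration is good to about 2 mm. A picture is of the moment at which its call begins. There is no depth.
- r.close_job(): hands the job in, once; it reports no verdict.
The state is a dict: "time": time; "joint_positions": joint angles; "dq": joint speeds; "effort": joint torques, N m; "ee_pos": TCP position; "tool_rot": TCP orientation; "force": force on the tool from outside, world axes, zero at the start; "torque": the same for the moment, N m; "grip_width": opening from 0.0 (shut) to 1.0 (fully open).
Only numpy, scipy, OpenCV 4.12 (cv2) and the standard library are available. Lean on these libraries where they do the work, as an engineer would, in place of code of your own. Each camera call takes 0.05 s, during which the arm holds its last target. There are 200 camera calls.

TASK

Weigh the wire-handled parts bin: take the sprung hand scale out of its stand, hook it under the bin's wire handle and draw it up gently until the bin hangs level 1 to 2 cm clear of the bench, and hold it still there for two seconds. Never pull the scale near its end stop, jerk or drop the bin, or touch it with the gripper; set it gently back upright where it stood, unhook, and put the scale back in its stand, fully home and let go. Leave everything else alone.

Things in the scene. Friction and masses are not known exactly. Their poses are not given: they have to be found in the camera images.
- bin: The load: open grey bin 140 (x) x 100 (y) x 55 high with fittings that move with it (fill not above 36) and a fixed wire handle arching across. Loose on the bench; total mass unknown, 0.19 to 0.77 kg, different every time. Origin: centre of its underside; z up, x along its length.
- bail_top (a point): Top of the bin's wire handle, on the centre line of the wire (diameter 6): 92 above the underside, over the bin's centre; 53 of free height below it. The wire lies in the bin's y-z plane, with a kink in the middle that centres a hook: it falls to height 86 at y = +-8, is nearly flat to y = +-38, then steep down to the rim.
- scale: Sprung hand scale, 0.2 kg, upright in its stand. Origin: middle of the underside of its flange (64 x 54 x 6); z up. Above the flange: housing 36 x 44 from z = 6 to 46, neck 18 x 20, grip bar z = 62 to 84. Below: plug 50 x 40 to z = -10, 42 x 32 to z = -16, then the sprung hook in the x-z plane, its point on the +x side, which in the stand faces away from the robot (within 0.5 rad).
- scale_grip (a point): Middle of the scale's hand grip, 73 above the scale's origin: a plain bar 20 (x) x 70 (y) x 22 high. Hold it from above across its 20 width, along the scale's x.
- hook_point (a point): Tip of the hook's point: 51 below the scale's origin (relaxed), 16 to its +x. The hook's back wire has its inner face at x = -13. A 6 mm wire enters over the point, the scale moving towards its own +x, with the wire's centre line 28 to 48 below the scale's origin.
- hook (a joint): How far the hook is drawn down out of the scale, in m: the scale's reading. 0 relaxed, end stop at 0.100; beyond 0.096 counts as pulled to the stop. Soft spring, 90 N/m, lightly preloaded: drawn out about (load in N - 0.16) / 90, which is 19 to 83 mm with this bin hanging. Black rings on the rod, 10 apart, show it.
- hook_seat (a point): Lowest point of the bend of the steel J hook (wire diameter 6), on the wire's upper face: 65 below the scale's origin when relaxed, sinks with joint hook. The hook's bottom is 6 lower. A wire hanging in it has its centre line 3 above it, under the scale's axis.
- stand: The scale's stand, fixed: foot 110 x 100 x 8 with an upright open sleeve, 66 x 56 outside, 56 x 46 inside, rim at height 90. The scale's plug goes in with 3 play each side, x along x (either way round), hook inside, and the flange rests on the rim. Origin: centre of the underside. Stand and bin may swap sides.
- stand_mouth (a point): Centre of the stand's mouth, at rim height (90 above the bench). The scale's origin lies here when it is fully home.
- carton: Bystander, leave alone: small upright cardboard box 55 x 60 x 70, between the work places. Origin: centre of its underside.
- jar: Bystander, leave alone: small closed jar, diameter 48, height 65, between the work places. Origin: centre of its underside.
- tape: Bystander, leave alone: roll of tape lying flat, diameter 92, height 45, nearest the robot, in the middle. Origin: centre of its underside.
- blue_bin: Bystander, leave alone: open bin without a handle, 160 x 110 x 70, at the left. Origin: centre of its underside.
- wrench: Bystander, leave alone: wrench lying flat at the right, about 140 long.
- long_carton: Bystander, leave alone: cardboard box 160 x 100 x 80 at the right. Origin: centre of its underside.
- can: Bystander, leave alone: closed can, diameter 60, height 110, at the left. Origin: centre of its underside.

How it is judged:
By the outcome, as a careful person would: the job done as asked, in the order asked, and still so for the second after the job is handed in, with the robot touching nothing.
It also fails if it takes over 72 s, if anything falls off the work surface, if the arm or the gripper's body presses on something with over 40 N, if the wrist force passes 120 N, or if a joint passes its speed limit or range.

## Working session

There is one attempt and no reset: what is moved stays moved. The work goes in short steps, Python scripts to look and compute and a shell command to move; the robot and the scene stay as the last step left them, time stands still between calls to the robot, and variables do not carry over. Pictures are saved under pics/ and viewed, on a budget of 10 in all, crops included, one or two more only if the job needs it, and the job is handed in when it is done.

```bash
mkdir -p pics
cat > h.py <<'E'
from workcell import r
import numpy as np, cv2
def cap(n):
    return r.capture(n)
def save(im,f,crop=None,s=1):
    p=im['pixels']
    if crop: p=p[crop[1]:crop[3],crop[0]:crop[2]]
    p=cv2.resize(p,None,fx=s,fy=s,interpolation=cv2.INTER_CUBIC)
    cv2.imwrite('pics/'+f,p[:,:,::-1])
def proj(im,X):
    c=np.atleast_2d(X)@im['R'].T+im['t']; q=c@im['K'].T
    return q[:,:2]/q[:,2:]
def onz(im,u,v,z):
    d=im['R'].T@np.linalg.solve(im['K'],[u,v,1.]); o=-im['R'].T@im['t']
    return o+d*(z-o[2])/d[2]
E
python3 - <<'E'
from h import *
import pickle
o=r.get_obs(); print(o)
a=cap('scene');b=cap('side')
pickle.dump((a,b),open('c.pkl','wb'))
save(a,'s1.png',s=1.25);save(b,'s2.png',s=1.25)
for i in(a,b): print(i['K'],i['R'],-i['R'].T@i['t'])
E
```

```text
{'time': 0.0, 'joint_positions': array([-1.16098088e+00,  8.74719879e-02,  1.75106370e-01,  1.65976540e+00,
       -3.20243589e-06,  1.57080467e+00]), 'dq': array([-0.00027121,  0.00206868,  0.00068606,  0.00115916,  0.0011823 ,
       -0.00029284]), 'effort': array([ 2.06992436e-04, -5.20387602e+01,  4.64805436e+01,  1.63968955e-02,
       -9.23987500e-05,  3.31535614e-05]), 'ee_pos': array([ 0.21906133, -0.50427328,  0.24756224]), 'tool_rot': array([ 9.79080395e-01,  2.03472689e-01, -1.37360029e-04, -6.53059289e-04]), 'force': array([-0.45314992,  0.03217299, -0.28983025]), 'torque': array([0.03964801, 0.00085583, 0.00978253]), 'grip_width': 0.9992329117816665}
[[464.90288878   0.         318.16392236]
 [  0.         464.90288878 202.51558878]
 [  0.           0.           1.        ]] [[ 0.81194314  0.58364791 -0.01017151]
 [ 0.43543753 -0.617181   -0.65534858]
 [-0.3887705   0.52767673 -0.75525808]] [ 1.10935283 -0.75665573  1.23445166]
[[404.9357758    0.         319.14192526]
 [  0.         404.9357758  206.74495405]
 [  0.           0.           1.        ]] [[-0.98746247 -0.15647214 -0.02084091]
 [-0.06851288  0.54377626 -0.83642894]
 [ 0.14221062 -0.82451431 -0.547679  ]] [0.37143801 0.91410474 0.70078074]
```

View pics/s1.png

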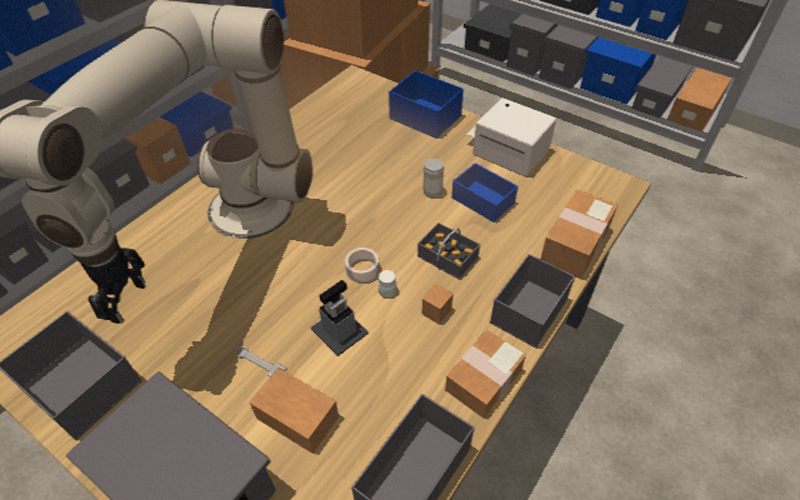

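View pics/s2.png

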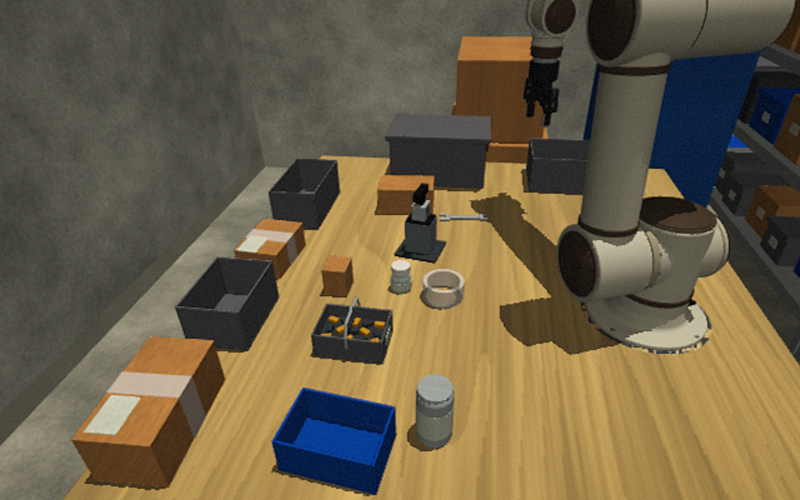

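Scene view: the scale in its stand is at about (340,315), the bin with its wire handle at (448,250). The side view has the stand at (421,225) and the bin at (353,330). Next I'll make one enlarged composite to measure from.

Run:
```python
from h import *
import pickle
a,b=pickle.load(open('c.pkl','rb'))
def c(i,x,y,w=80,h=60): return cv2.resize(i['pixels'][y:y+h,x:x+w],(400,300),interpolation=cv2.INTER_CUBIC)
p=np.vstack([np.hstack([c(a,232,222),c(a,320,170)]),np.hstack([c(b,300,145),c(b,240,235)])])
cv2.imwrite('pics/s3.png',p[:,:,::-1])
```

```text
(no output)
```

View pics/s3.png

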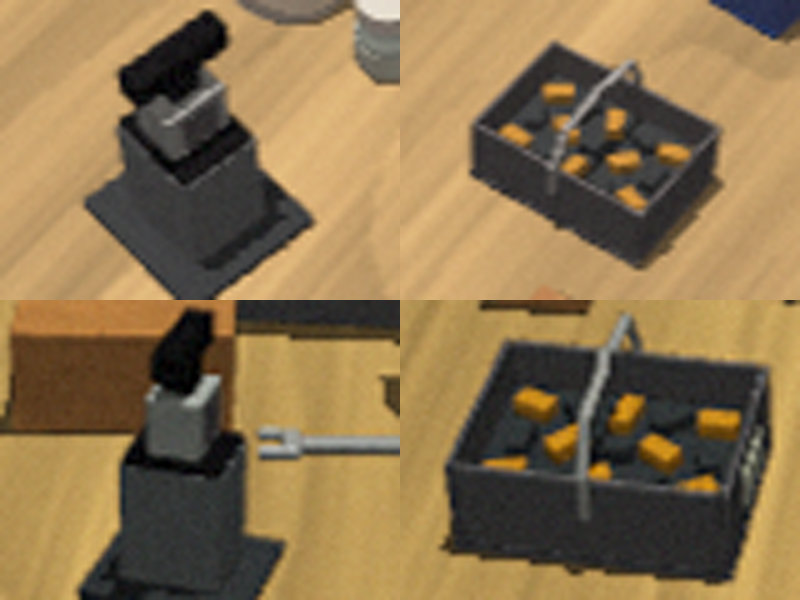

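The composite shows the stand's foot corners, flange corners and grip bar, plus the bin's four rim corners and its bail. I'll fit poses to these corners.

Run:
```python
from h import *
import pickle
from scipy.optimize import least_squares
a,b=pickle.load(open('c.pkl','rb'))
S=lambda u,v,ox,oy:(ox+u/5-.4,oy+v/5-.4)
def fit(obs,x0):
    # obs: (img, uv, local xyz)
    def P(x,l):
        c,s=np.cos(x[2]),np.sin(x[2]); return [x[0]+c*l[0]-s*l[1],x[1]+s*l[0]+c*l[1],l[2]]
    f=lambda x:np.concatenate([proj(i,P(x,l))[0]-uv for i,uv,l in obs])
    q=least_squares(f,x0,loss='soft_l1'); print(q.x.round(4)); print(f(q.x).reshape(-1,2).round(1).tolist()); return q.x
def assign(pts,corners,x0):
    P=lambda l:[x0[0]+l[0],x0[1]+l[1],l[2]]
    return [(i,uv,min(corners,key=lambda l:np.linalg.norm(proj(i,P(l))[0]-uv))) for i,uv in pts]
# bin
pts=[(a,S(u,v,320,170)) for u,v in[(158,43),(73,125),(318,130),(240,213)]]+[(b,S(u,v,240,235)) for u,v in[(105,42),(368,68),(332,197),(50,165)]]
x0=[*onz(a,360,195,.055)[:2],0.];print(x0)
rim=[(sx*.07,sy*.05,.055) for sx in(1,-1) for sy in(1,-1)]
ob=assign(pts,rim,x0); xb=fit(ob,x0)
for i,o in((a,(320,170)),(b,(240,235))): print('bail px in crop',((proj(i,[*xb[:2],.092])[0]+.4-o)*5).round())
# stand
x0=[*onz(a,272,252,.05)[:2],0.]
foot=[(sx*.055,sy*.05,.008) for sx in(1,-1) for sy in(1,-1)]
fl=[(sx*.032,sy*.027,.096) for sx in(1,-1) for sy in(1,-1)]
fp=[(a,S(u,v,232,222)) for u,v in[(84,203),(205,300),(314,218)]]+[(b,S(285,242,300,145))]
lp=[(a,S(u,v,232,222)) for u,v in[(118,122),(183,185),(257,138)]]+[(b,S(123,163,300,145)),(b,S(243,138,300,145))]
ob=assign(fp,foot,x0)+assign(lp,fl,x0); print([o[2] for o in ob])
xs=fit(ob,x0)
for i,o in((a,(232,222)),(b,(300,145))):
  for sy in(-1,1):
    c,s=np.cos(xs[2]),np.sin(xs[2]);print('grip end px',((proj(i,[xs[0]-s*.035*sy,xs[1]+c*.035*sy,.174])[0]+.4-o)*5).round())
```

```text
[np.float64(0.5987955244735361), np.float64(0.1769593353586456), 0.0]
[ 0.594   0.1767 -0.0231]
[[-1.1, -1.0], [-0.7, -0.5], [0.9, -0.8], [0.4, 0.8], [0.1, -1.0], [0.7, -0.9], [-0.2, 0.2], [-1.4, 0.2]]
bail px in crop [199.  87.]
bail px in crop [207.  54.]
[(-0.055, -0.05, 0.008), (0.055, -0.05, 0.008), (0.055, 0.05, 0.008), (-0.055, -0.05, 0.008), (-0.032, -0.027, 0.096), (0.032, -0.027, 0.096), (0.032, 0.027, 0.096), (0.032, 0.027, 0.096), (-0.032, -0.027, 0.096)]
[ 0.5057 -0.189  -0.185 ]
[[-0.2, -0.3], [-2.0, 2.1], [0.7, -0.8], [-0.0, -0.4], [0.1, -0.3], [0.8, -0.2], [-0.1, -1.2], [-0.7, -1.1], [0.2, -1.1]]
grip end px [127.  81.]
grip end px [222.  14.]
grip end px [200.   7.]
grip end px [165.  55.]
```

```bash
python3 -m inch '1 .0389 -.0174 0 0;1 .0389 -.0174 0 0;1 .0389 -.0174 0 0;1 .0389 -.0174 0 0;1 .0389 -.0174 0 0;1 .0389 -.0174 0 0;1 .0389 -.0174 0 0;1 .0389 -.0174 0 0;1 .0389 -.0174 0 0;1 .0389 -.0174 0 0;1 0 0 0 -7;1 0 0 0 -7;1 0 0 0 -7;1 0 0 0 -7;1 0 0 0 -7;1 0 0 0 -7;1 0 0 0 -7;1 0 0 0 -7;1 0 0 0 0' 40
cat >> h.py <<'E'
def delta(x,y,z,yaw):
    """rows' axes: turn left (deg) for tool y heading yaw, and shift to TCP x,y,z"""
    from scipy.spatial.transform import Rotation as Q
    o=r.get_obs(); R=Q.from_quat(o['tool_rot']).as_matrix(); d=np.array([x,y,z])-o['ee_pos']
    h=np.arctan2(R[1,1],R[0,1]); t=-np.degrees((yaw-h+np.pi)%(2*np.pi)-np.pi)
    print('t',o['time'].__round__(2) if hasattr(o['time'],'__round__') else o['time'],'pos',o['ee_pos'].round(4),'zaxis',R[:,2].round(4),'yheading',h.round(4),'F',o['force'].round(2),'grip',round(float(o['grip_width']),3),'j',o['joint_positions'].round(2))
    print('shift mm (present axes)',(R.T@d*1000).round(1),'turn',t.round(2))
E
python3 - <<'E'
from h import *
delta(.5057,-.189,.163,-.185)
w=cap('wrist'); save(w,'w1.png',s=1.25)
print(proj(w,[[.5057,-.189,.174],[.5057,-.189,.09]]))
import pickle;pickle.dump(w,open('w.pkl','wb'))
E
```

```text
time: 2.48
ee_pos: [0.5065, -0.1899, 0.2479]
tool_rot: [0.769, 0.639, -0.0, -0.0]
force: [-0.1, -0.2, -0.5]
grip_width: 1.001
t 2.48 pos [ 0.5065 -0.1899  0.2479] zaxis [-7.e-04  2.e-04 -1.e+00] yheading -0.1844 F [-0.1  -0.24 -0.52] grip 1.001 j [-0.36  0.07  0.15  1.66 -0.    1.4 ]
shift mm (present axes) [ 0.7 -0.9 84.9] turn 0.03
[[313.9486394  209.89414329]
 [314.35529014 178.37776943]]
```

View pics/w1.png

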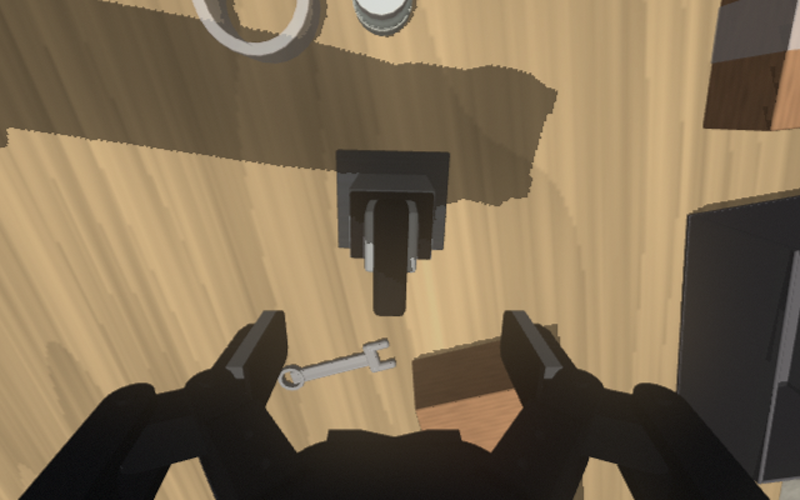

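Wrist view: the bar top spans columns 373–407 and rows 200–315 (centre about (390,257)), within 2–3 mm of the prediction. The bar lies square between the jaws. I'll compute the offset and then descend.

Run:
```python
from h import *
import pickle
w=pickle.load(open('w.pkl','rb'))
for p,z in(((390,200),.174),((390,315),.174),((342,202),.096),((337,150),.008),((450,151),.008),((339,248),.008),((442,248),.008),((350,192),.096),((433,192),.096)):
    X=onz(w,p[0]/1.25,p[1]/1.25,z)-[.5057,-.189,0]; c,s=np.cos(-.185),np.sin(-.185)
    print(p,'local',np.round([c*X[0]+s*X[1],-s*X[0]+c*X[1]],4))
```

```text
(390, 200) local [-0.0013  0.0363]
(390, 315) local [-0.0015 -0.0339]
(342, 202) local [-0.0385  0.0181]
(337, 150) local [-0.0537  0.0494]
(450, 151) local [0.0542 0.0485]
(339, 248) local [-0.0563 -0.0498]
(442, 248) local [ 0.0505 -0.0497]
(350, 192) local [-0.0322  0.0257]
(433, 192) local [0.0301 0.0258]
```

```bash
python3 -m inch '1 0 -.001 .014 0;1 0 -.001 .014 0;1 0 0 .014 0;1 0 0 .014 0;1 0 0 .014 0;1 0 0 .014 0;1 0 0 0 0;.1 0 0 0 0;.1 0 0 0 0;.1 0 0 0 0;.1 0 0 0 0;.1 0 0 0 0;.1 0 0 0 0;.1 0 0 0 0;.1 0 0 0 0' 60
```

```text
time: 4.4
ee_pos: [0.5047, -0.1896, 0.1647]
tool_rot: [0.769, 0.639, 0.0, 0.0]
force: [-1.5, -0.1, 5.5]
grip_width: 0.219
```

```bash
python3 -m inch '.1 0 0 0 0;.1 0 0 -.008 0;.1 0 0 -.012 0;.1 0 0 -.015 0;.1 0 0 -.015 0;.1 0 0 -.018 0;.1 0 0 -.018 0;.1 0 0 -.018 0;.1 0 0 0 0;.1 0 0 0 0'
python3 - <<'E'
from h import *
a,b,w=cap('scene'),cap('side'),cap('wrist')
c=lambda p:cv2.resize(p,(400,300),interpolation=cv2.INTER_CUBIC)
P=lambda i,x,y:c(i['pixels'][y:y+90,x:x+120])
print([proj(i,[.5047,-.19,.19]) for i in(a,b)])
cv2.imwrite('pics/g1.png',np.vstack([np.hstack([P(a,212,175),P(b,280,105)]),np.hstack([c(w['pixels'][:,40:600]),P(a,300,150)])])[:,:,::-1])
delta(.594-.05,.1767,.265,-.0231)
E
```

```text
time: 5.65
ee_pos: [0.5046, -0.1895, 0.2679]
tool_rot: [0.769, 0.639, -0.0, -0.0]
force: [-0.6, 1.0, -2.5]
grip_width: 0.219
[array([[265.59352984, 227.62910718]]), array([[336.49609177, 145.69394082]])]
t 5.8 pos [ 0.5044 -0.1894  0.2675] zaxis [-1.2e-03  5.0e-04 -1.0e+00] yheading -0.1836 F [ 0.02 -0.9  -1.67] grip 0.225 j [-0.36  0.07  0.19  1.7   0.    1.4 ]
shift mm (present axes) [367.2 -27.9   2.6] turn -9.2
```

View pics/g1.png

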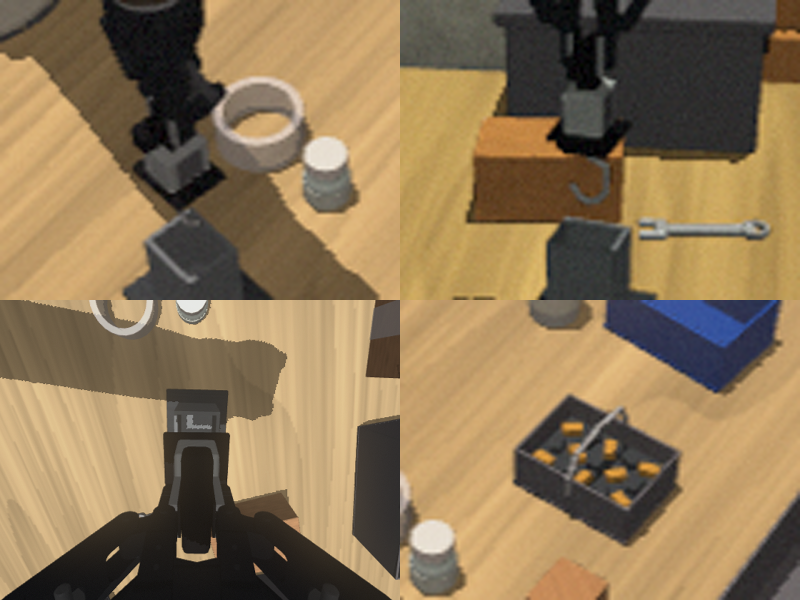

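Side crop: the hook hangs free with its point to the left (+x), and the bar is held square. Moving over to the bin's −x side.

```bash
python3 -m inch '.1 .02 -.0014 0 0;.1 .03 -.0024 0 0;.1 .038 -.003 0 0;.1 .038 -.003 0 0;.1 .038 -.003 0 0;.1 .038 -.003 0 0;.1 .038 -.003 0 0;.1 .038 -.003 0 0;.1 .038 -.003 0 0;.1 .03 -.0024 0 0;.1 .02 -.0014 0 0;.1 0 0 0 -4.6;.1 0 0 0 -4.6;.1 0 0 0 0;.1 0 0 0 0'
python3 - <<'E'
from h import *
a,b,w=cap('scene'),cap('side'),cap('wrist')
c=lambda p:cv2.resize(p,(400,300),interpolation=cv2.INTER_CUBIC)
P=lambda i,x,y:c(i['pixels'][y:y+90,x:x+120])
import pickle; pickle.dump((a,b,w),open('c2.pkl','wb'))
print([proj(i,[.594,.177,.092]) for i in(a,b)])
cv2.imwrite('pics/g2.png',np.vstack([np.hstack([P(a,300,130),P(b,225,185)]),np.hstack([c(w['pixels'][:,40:600]),c(w['pixels'][100:300,250:517])])])[:,:,::-1])
delta(.544,.1759,.208,-.0231)
E
```

```text
time: 7.68
ee_pos: [0.5433, 0.1756, 0.2683]
tool_rot: [0.716, 0.698, -0.0, -0.0]
force: [0.2, 0.1, -1.7]
grip_width: 0.221
[array([[359.43187703, 186.99725297]]), array([[280.95201481, 245.51166072]])]
t 7.83 pos [0.5433 0.1755 0.2683] zaxis [ 0. -0. -1.] yheading -0.0241 F [ 0.99 -0.64 -0.97] grip 0.219 j [ 0.31  0.15  0.28  1.7  -0.    1.91]
shift mm (present axes) [ 0.4  0.7 60.3] turn -0.06
```

View pics/g2.png

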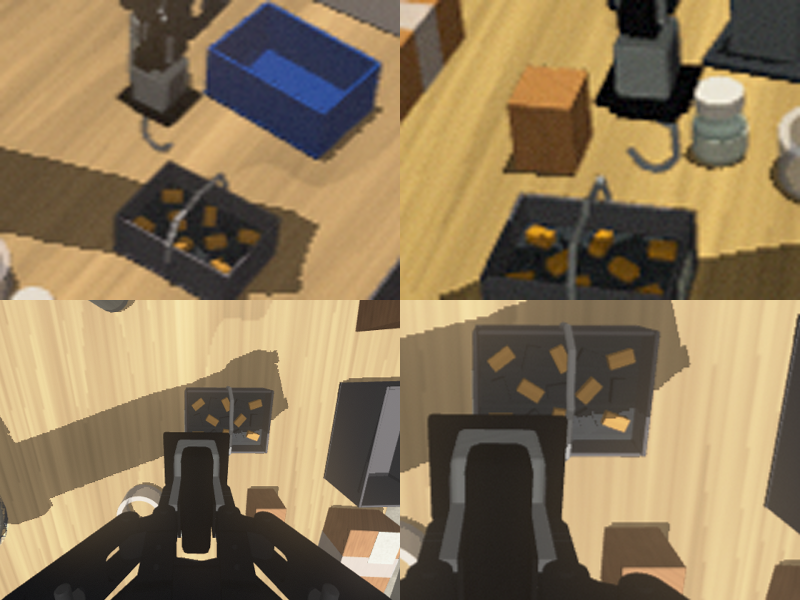

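Wrist crop: rim corners at (475,326), (657,329) and (647,455). The side crop shows the hook above and to the −x side of the bail, clear. A quick refinement of the bin pose:

Run:
```python
from h import *
import pickle
a,b,w=pickle.load(open('c2.pkl','rb'))
W=lambda u,v,z:onz(w,250+(u-400)*267/400-.2,100+(v-300)*200/300-.2,z)
for p in((475,326),(657,329),(647,455)): print('rim',W(*p,.055).round(4))
for p in((428,414),(566,414)): print('flange back corners, z .199',W(*p,.199).round(4))
# tips of hook in side/scene views: predicted vs seen
H=np.array([[.5433+.016,.1775,.194-.051],[.5433,.1775,.194-.071]])
for i,o in((a,(300,130)),(b,(225,185))): print(((proj(i,H)-o)*400/120+.5).round())
```

```text
rim [0.5277 0.2312 0.055 ]
rim [0.6617 0.2258 0.055 ]
rim [0.6622 0.1269 0.055 ]
flange back corners, z .199 [0.5125 0.2035 0.199 ]
flange back corners, z .199 [0.5744 0.2019 0.199 ]
[[172. 140.]
 [158. 148.]]
[[230. 149.]
 [254. 174.]]
```

```bash
python3 -m inch '.1 0 0 .015 0;.1 0 0 .015 0;.1 0 0 .015 0;.1 0 0 .01 0;.1 0 0 .005 0;.1 0 0 0 0;.1 .0005 .01 0 0;.1 0 .01 0 0;.1 0 .01 0 0;.1 0 .01 0 0;.1 0 .007 0 0;.1 0 .004 0 0;.1 0 0 0 0'
python3 - <<'E'
from h import *
a,b,w=cap('scene'),cap('side'),cap('wrist')
c=lambda p:cv2.resize(p,(400,300),interpolation=cv2.INTER_CUBIC)
P=lambda i,x,y:c(i['pixels'][y:y+60,x:x+80])
import pickle; pickle.dump((a,b,w),open('c3.pkl','wb'))
cv2.imwrite('pics/g3.png',np.hstack([P(a,320,155),P(b,240,215)])[:,:,::-1])
delta(.5945,.1765,.208,-.0231)
E
```

```text
time: 9.45
ee_pos: [0.5944, 0.1748, 0.2081]
tool_rot: [0.715, 0.699, -0.0, -0.0]
force: [-0.3, 0.4, -1.8]
grip_width: 0.224
t 9.6 pos [0.5941 0.1749 0.2084] zaxis [-0.  0. -1.] yheading -0.023 F [ 0.61  0.   -1.44] grip 0.223 j [0.29 0.25 0.28 1.6  0.   1.88]
shift mm (present axes) [1.6 0.3 0.4] turn 0.0
```

View pics/g3.png

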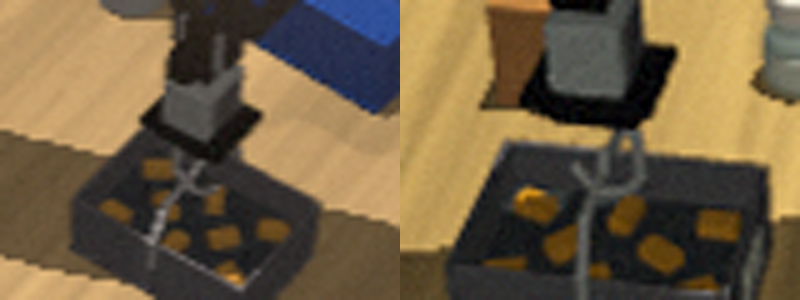

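The point has passed the wire: in the right crop the J opens around it at about (605,170). Drawing up slowly now. The lightest possible bin would be about 15 mm clear after this.

```bash
python3 -m inch '.1 .0015 0 -.004 0;.1 0 0 -.005 0;.1 0 0 -.004 0;.1 0 0 -.003 0;.1 0 0 -.002 0;.1 0 0 -.002 0;.1 0 0 -.002 0;.1 0 0 -.0025 0;.1 0 0 -.0025 0;.1 0 0 -.0025 0;.1 0 0 -.0025 0;.1 0 0 -.0025 0;.1 0 0 -.0025 0;.1 0 0 -.0025 0;.1 0 0 -.0025 0;.1 0 0 -.0025 0;.1 0 0 -.0025 0;.1 0 0 -.0025 0;.1 0 0 -.002 0;.1 0 0 -.001 0'
cat >> h.py <<'E'
def binz(tag=None,n=2):
    """bin centre shift since pics c3 by tracking the rim zone; returns 3D fit, mean Fz"""
    import pickle
    a0,b0,_=pickle.load(open('c3.pkl','rb')); F=[]
    for k in range(n):
        a=cap('scene'); F.append(r.get_obs()['force'][2]); b=cap('side'); F.append(r.get_obs()['force'][2])
    out=[]
    for i0,i,ps in((a0,a,[(.594+.07*x,.177+.05*y,z) for x,y,z in((1,-1,.055),(-1,-1,.055),(1,-1,.03),(1,1,.055))]),(b0,b,[(.594+.07*x,.177+.05*y,z) for x,y,z in((1,1,.055),(-1,1,.055),(1,1,.03),(-1,1,.03))])):
        g0,g=(cv2.cvtColor(q['pixels'],cv2.COLOR_RGB2GRAY) for q in(i0,i)); d=[]
        for X in ps:
            u,v=proj(i0,X)[0].round().astype(int); T=g0[v-8:v+9,u-8:u+9]; S=g[v-40:v+25,u-20:u+21]
            m=cv2.matchTemplate(S,T,cv2.TM_CCOEFF_NORMED); _,s,_,l=cv2.minMaxLoc(m)
            q=proj(i0,np.array(X)+[0,0,.01])[0]-proj(i0,X)[0]; dv=np.array([l[0]-12,l[1]-32])
            d.append((round(float(dv@q/(q@q)*10),1),tuple(int(t) for t in dv),round(s,2)))
        out.append(d)
    print('rise mm (if vertical),dpx,score',*out,sep='\n'); o=r.get_obs()
    print('t',o['time'],'pos',o['ee_pos'].round(4),'Fz',np.round(F,2),'mean',np.mean(F).round(2))
    if tag:
        c=lambda i,x,y:cv2.resize(i['pixels'][y:y+90,x:x+120],(400,300),interpolation=cv2.INTER_CUBIC)
        cv2.imwrite('pics/%s.png'%tag,np.hstack([c(a,300,125),c(b,222,175)])[:,:,::-1])
E
python3 -c "
from h import *
binz('l1')"
```

```text
time: 12.1
ee_pos: [0.5944, 0.1764, 0.2608]
tool_rot: [0.715, 0.699, -0.0, -0.0]
force: [-0.3, 0.1, -4.6]
grip_width: 0.222
rise mm (if vertical),dpx,score
[(0.0, (0, 0), 0.88), (0.0, (0, 0), 0.99), (0.0, (0, 0), 0.96), (0.0, (0, 0), 0.99)]
[(-3.1, (0, 1), 0.97), (0.0, (0, 0), 0.93), (0.0, (0, 0), 0.96), (0.0, (0, 0), 0.85)]
t 12.3 pos [0.5944 0.1764 0.2607] Fz [-5.37 -5.41 -5.99 -4.84] mean -5.4
```

View pics/l1.png

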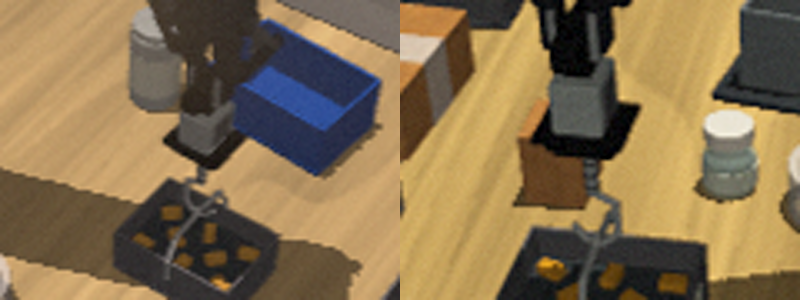

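The bin is still standing (0 px shift). The hook is seated in the kink and the rod rings are showing. Continuing up.

```bash
python3 -m inch '.1 0 0 -.0015 0;.1 0 0 -.002 0;.1 0 0 -.002 0;.1 0 0 -.002 0;.1 0 0 -.002 0;.1 0 0 -.002 0;.1 0 0 -.002 0;.1 0 0 -.001 0;.1 0 0 0 0'; python3 -c "
from h import *
binz()"
```

```text
time: 13.42
ee_pos: [0.5944, 0.1764, 0.2753]
tool_rot: [0.715, 0.699, 0.0, -0.0]
force: [-0.6, 0.5, -6.0]
grip_width: 0.227
rise mm (if vertical),dpx,score
[(10.1, (0, -2), 0.8), (10.1, (0, -2), 0.94), (0.0, (0, 0), 0.91), (5.7, (1, -1), 0.94)]
[(-1.6, (-3, 1), 0.96), (12.4, (0, -4), 0.91), (6.3, (0, -2), 0.84), (-2.9, (-2, 1), 0.83)]
t 13.625 pos [0.5943 0.1764 0.2752] Fz [-5.58 -5.05 -4.72 -4.58] mean -4.98
```

Run:
```python
from h import *
import pickle
a,b=cap('scene'),cap('side'); pickle.dump((a,b),open('c4.pkl','wb'))
c=lambda i,x,y:cv2.resize(i['pixels'][y:y+60,x:x+80],(400,300),interpolation=cv2.INTER_CUBIC)
a0,b0,_=pickle.load(open('c3.pkl','rb'))
cv2.imwrite('pics/l2.png',np.vstack([np.hstack([c(a0,320,165),c(b0,240,225)]),np.hstack([c(a,320,165),c(b,240,225)])])[:,:,::-1])
```

```text
(no output)
```

View pics/l2.png

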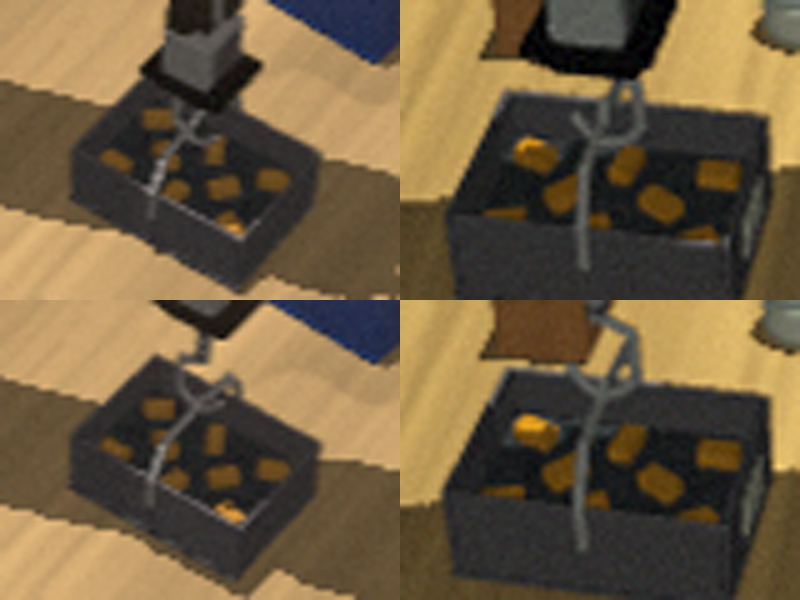

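Compared with the earlier frame (top row), the bin rim in the side view is about 20/5 = 4 px higher. The bin hangs in the hook and looks level. I'll measure the clearance by aligning frames.

```bash
cat >> h.py <<'E'
def ecc():
    import pickle
    from scipy.optimize import least_squares
    a0,b0,_=pickle.load(open('c3.pkl','rb')); res=[]
    for i0,n in((a0,'scene'),(b0,'side')):
        i=cap(n); g0,g=(cv2.GaussianBlur(cv2.cvtColor(q['pixels'],cv2.COLOR_RGB2GRAY),(0,0),.7) for q in(i0,i))
        C=lambda z:np.array([(.594+.073*x,.177+.053*y,z) for x in(1,-1) for y in(1,-1)])
        m=np.zeros_like(g0); cv2.fillConvexPoly(m,cv2.convexHull(np.vstack([proj(i0,C(0.02)),proj(i0,C(.055))]).astype(np.float32)).astype(np.int32),255)
        # leave out the hook and bail
        hk=np.array([(.594+dx,.177+dy,z) for dx in(-.022,.022) for dy in(-.045,.03) for z in(.06,.14)])
        cv2.fillConvexPoly(m,cv2.convexHull(proj(i0,hk).astype(np.float32)).astype(np.int32),0)
        q=proj(i0,[.594,.177,.067])[0]-proj(i0,[.594,.177,.055])[0]
        W=np.float32([[1,0,q[0]],[0,1,q[1]]])
        s,W=cv2.findTransformECC(g0,g,W,cv2.MOTION_AFFINE,(3,200,1e-6),m,3)
        P=proj(i0,np.array([(.594+.07*x,.177+.05*y,.055) for x,y in((1,1),(1,-1),(-1,1),(-1,-1))]))
        Q=P@W[:,:2].T+W[:,2]; res.append((i,P,Q)); print(n,'score',round(s,3),'corner shift px',(Q-P).round(2).tolist())
    L=np.array([(.07*x,.05*y,.055-.092) for x,y in((1,1),(1,-1),(-1,1),(-1,-1))])
    def f(p):
        R=cv2.Rodrigues(p[3:])[0]; X=L@R.T+[.594,.177,.092]+p[:3]
        X0=L+[.594,.177,.092]
        return np.concatenate([((proj(i,X)-proj(i,X0))-(Q-P)).ravel() for i,P,Q in res])
    s=least_squares(f,np.zeros(6)); print('shift mm',(s.x[:3]*1000).round(1),'tilt/yaw deg',np.degrees(s.x[3:]).round(1),'rms px',np.sqrt(np.mean(s.fun**2)).round(2))
    o=r.get_obs(); print('t',o['time'],o['ee_pos'].round(4),o['force'].round(2))
E
python3 -c "
from h import *
ecc()"
```

```text
scene score 0.951 corner shift px [[-1.19, -0.16], [-0.47, -2.96], [-0.47, 1.02], [0.25, -1.64]]
side score 0.954 corner shift px [[-0.07, -4.42], [0.03, -4.09], [-0.21, -4.17], [-0.09, -3.85]]
shift mm [-0.1 -3.1  9.2] tilt/yaw deg [-2.5 -1.  -0.1] rms px 0.71
t 13.825 [0.5943 0.1764 0.2753] [-0.76 -0.29 -4.83]
```

```bash
sed -i 's/MOTION_AFFINE/MOTION_TRANSLATION/' h.py
python3 - <<'E'
from h import *
ecc()
# local subpixel edge check: bin silhouette bottom/rim in both views, and force average
F=[]
for k in range(8):
    i=cap('side'); F.append(r.get_obs()['force'][2])
print('F',np.mean(F),np.std(F))
# template of whole wall patches, scene, with gradient images to be free of lighting
import pickle
a0,b0,_=pickle.load(open('c3.pkl','rb'))
G=lambda i:cv2.Laplacian(cv2.GaussianBlur(cv2.cvtColor(cv2.resize(i['pixels'],None,fx=4,fy=4,interpolation=cv2.INTER_CUBIC),cv2.COLOR_RGB2GRAY).astype(np.float32),(0,0),4),-1)
for n,i0 in(('scene',a0),('side',b0)):
    g0,g=G(i0),G(cap(n))
    pts={'+x-y':(.07,-.05),'-x-y':(-.07,-.05),'+x+y':(.07,.05),'-x+y':(-.07,.05),'mid-y':(.0,-.05),'mid+x':(.07,0)}
    for k,(x,y) in pts.items():
        P=[.594+x,.177+y,.055]; u,v=(proj(i0,P)[0]*4).astype(int); T=g0[v-28:v+29,u-36:u+37]; S=g[v-72:v+53,u-48:u+49]
        m=cv2.matchTemplate(S,T,cv2.TM_CCOEFF_NORMED); _,s,_,l=cv2.minMaxLoc(m); q=(proj(i0,np.array(P)+[0,0,.01])-proj(i0,P))[0]
        d=np.array([l[0]-12,l[1]-44])/4; print(n,k,'d px',d,'rise mm',(d@q/(q@q)*10).round(1),'s',round(s,2))
E
```

```text
scene score 0.962 corner shift px [[-0.5, -2.48], [-0.5, -2.48], [-0.5, -2.48], [-0.5, -2.48]]
side score 0.956 corner shift px [[-0.42, -4.21], [-0.42, -4.21], [-0.42, -4.21], [-0.42, -4.21]]
shift mm [-0.4 -0.9 12.7] tilt/yaw deg [-0.3 -0.  -0. ] rms px 0.3
t 13.925 [0.5944 0.1764 0.2753] [ 0.06  0.9  -5.59]
F -5.274689024600917 0.7436770883996091
scene +x-y d px [ 0.  -2.5] rise mm 12.7 s 0.88
scene -x-y d px [-0.25 -2.  ] rise mm 10.1 s 0.72
scene +x+y d px [ 1. -1.] rise mm 5.7 s 0.67
scene -x+y d px [ 0.5  -2.25] rise mm 11.4 s 0.45
scene mid-y d px [-0.25 -2.5 ] rise mm 12.6 s 0.94
scene mid+x d px [ 0.   -2.25] rise mm 11.3 s 0.8
side +x-y d px [-2.  -0.5] rise mm 2.4 s 0.51
side -x-y d px [ 0.25 -4.  ] rise mm 12.8 s 0.88
side +x+y d px [-3.  1.] rise mm -1.6 s 0.83
side -x+y d px [ 0. -4.] rise mm 12.4 s 0.84
side mid-y d px [-0.25 -4.25] rise mm 13.7 s 0.59
side mid+x d px [-1.75 -2.  ] rise mm 7.0 s 0.95
```

The bin is about 12.6 mm up and level within roughly 1°. I'll go 2 mm higher, to mid-window, and hold.

```bash
python3 -m inch '.1 0 0 -.001 0;.1 0 0 -.001 0;.1 0 0 0 0;.1 0 0 0 0;.1 0 0 0 0;.1 0 0 0 0;.1 0 0 0 0;.1 0 0 0 0;.1 0 0 0 0;.1 0 0 0 0;.1 0 0 0 0;.1 0 0 0 0;.1 0 0 0 0;.1 0 0 0 0;.1 0 0 0 0;.1 0 0 0 0;.1 0 0 0 0;.1 0 0 0 0;.1 0 0 0 0;.1 0 0 0 0'; python3 -c "
from h import *
ecc();ecc()"; python3 -m inch '.1 0 0 0 0;.1 0 0 0 0;.1 0 0 0 0;.1 0 0 0 0;.1 0 0 0 0;.1 0 0 0 0;.1 0 0 0 0;.1 0 0 0 0'
```

```text
time: 16.92
ee_pos: [0.5944, 0.1764, 0.2773]
tool_rot: [0.715, 0.699, 0.0, -0.0]
force: [0.3, -0.8, -6.0]
grip_width: 0.222
scene score 0.915 corner shift px [[0.02, -2.77], [0.02, -2.77], [0.02, -2.77], [0.02, -2.77]]
side score 0.908 corner shift px [[-0.05, -4.79], [-0.05, -4.79], [-0.05, -4.79], [-0.05, -4.79]]
shift mm [-0.6 -0.7 14.4] tilt/yaw deg [-0.3 -0.  -0.1] rms px 0.13
t 17.025 [0.5944 0.1764 0.2773] [-0.81  0.07 -5.9 ]
scene score 0.952 corner shift px [[-0.5, -2.79], [-0.5, -2.79], [-0.5, -2.79], [-0.5, -2.79]]
side score 0.896 corner shift px [[-0.08, -4.82], [-0.08, -4.82], [-0.08, -4.82], [-0.08, -4.82]]
shift mm [-1.  -1.2 14.3] tilt/yaw deg [-0.3 -0.  -0.1] rms px 0.21
t 17.125 [0.5944 0.1764 0.2773] [ 0.86 -0.63 -5.44]
time: 18.12
ee_pos: [0.5944, 0.1764, 0.2773]
tool_rot: [0.715, 0.699, -0.0, -0.0]
force: [0.4, 0.2, -5.5]
grip_width: 0.222
```

It hung steady at 14.4 mm for 3 s, with the spring drawn about 34 mm (roughly 0.33 kg). Lowering gently.

```bash
python3 -m inch '.1 0 0 .001 0;.1 0 0 .002 0;.1 0 0 .002 0;.1 0 0 .002 0;.1 0 0 .002 0;.1 0 0 .0015 0;.1 0 0 .001 0;.1 0 0 .001 0;.1 0 0 .001 0;.1 0 0 .001 0;.1 0 0 .001 0;.1 0 0 .001 0;.1 0 0 .002 0;.1 0 0 .0025 0;.1 0 0 .0025 0;.1 0 0 .0025 0;.1 0 0 .003 0;.1 0 0 .003 0;.1 0 0 .003 0' ; python3 -c "
from h import *
ecc()"
```

```text
time: 20.5
ee_pos: [0.5944, 0.1763, 0.2421]
tool_rot: [0.715, 0.699, -0.0, 0.0]
force: [-1.2, -1.1, -3.2]
grip_width: 0.22
scene score 0.982 corner shift px [[-0.39, 0.48], [-0.39, 0.48], [-0.39, 0.48], [-0.39, 0.48]]
side score 0.973 corner shift px [[0.68, -0.04], [0.68, -0.04], [0.68, -0.04], [0.68, -0.04]]
shift mm [-1.  -1.7 -1.3] tilt/yaw deg [-0.1 -0.  -0. ] rms px 0.09
t 20.6 [0.5943 0.1763 0.2419] [-0.22 -2.29 -3.67]
```

```bash
python3 -m inch '.1 0 0 .004 0;.1 0 0 .004 0;.1 0 0 .004 0;.1 0 0 .004 0;.1 0 0 .004 0;.1 0 0 .004 0;.1 0 0 .004 0;.1 0 0 .003 0;.1 0 0 .003 0;.1 0 0 0 0;.1 0 0 0 0'
python3 - <<'E'
from h import *
ecc(); F=[]
a,b=cap('scene'),cap('side')
for k in range(4): cap('side'); F.append(r.get_obs()['force'])
print(np.mean(F,0))
c=lambda i,x,y:cv2.resize(i['pixels'][y:y+60,x:x+80],(400,300),interpolation=cv2.INTER_CUBIC)
cv2.imwrite('pics/u1.png',np.hstack([c(a,320,155),c(b,240,215)])[:,:,::-1])
E
```

```text
time: 21.98
ee_pos: [0.5944, 0.1764, 0.2084]
tool_rot: [0.715, 0.699, 0.0, 0.0]
force: [0.0, -0.0, -2.3]
grip_width: 0.226
scene score 0.846 corner shift px [[-0.54, 1.26], [-0.54, 1.26], [-0.54, 1.26], [-0.54, 1.26]]
side score 0.974 corner shift px [[0.36, -0.39], [0.36, -0.39], [0.36, -0.39], [0.36, -0.39]]
shift mm [ 0.3 -4.  -2.3] tilt/yaw deg [-0.2 -0.1  0. ] rms px 0.08
t 22.075 [0.5944 0.1764 0.2085] [ 0.8  -0.15 -2.8 ]
[ 0.17120327  0.12414825 -1.99668004]
```

View pics/u1.png

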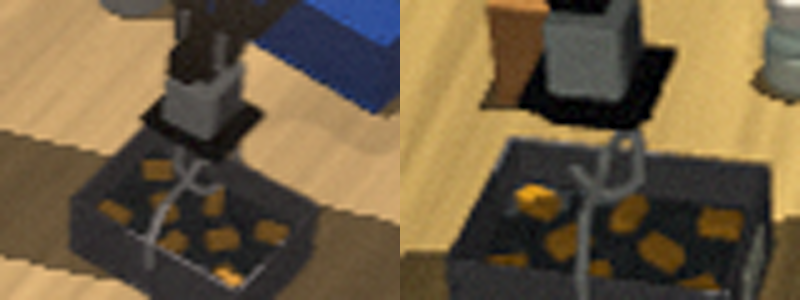

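The hook is relaxed with the wire standing inside its opening, as before entry, and the bin is back in place within about 2 mm. Backing out.

```bash
python3 -m inch '.1 0 -.004 0 0;.1 0 -.006 0 0;.1 0 -.008 0 0;.1 0 -.008 0 0;.1 0 -.008 0 0;.1 0 -.008 0 0;.1 0 -.008 0 0;.1 0 0 0 0;.1 0 0 -.01 0;.1 0 0 -.02 0;.1 0 0 -.02 0;.1 0 0 -.01 0;.1 0 0 0 0;.1 0 0 0 0'
python3 - <<'E'
from h import *
delta(.5044,-.1894,.2684,-.1836)
ecc()
import pickle
a,b=cap('scene'),cap('side');pickle.dump((a,b),open('c5.pkl','wb'))
E
```

```text
time: 24.12
ee_pos: [0.5443, 0.1775, 0.2675]
tool_rot: [0.715, 0.699, -0.0, -0.0]
force: [-0.3, -0.3, -1.4]
grip_width: 0.223
t 24.12 pos [0.5443 0.1775 0.2675] zaxis [-1.e-03 -3.e-04 -1.e+00] yheading -0.0231 F [-0.28 -0.3  -1.41] grip 0.223 j [ 0.32  0.15  0.28  1.7  -0.    1.91]
shift mm (present axes) [-367.7  -31.5   -0.7] turn 9.2
scene score 0.874 corner shift px [[-0.37, -0.16], [-0.37, -0.16], [-0.37, -0.16], [-0.37, -0.16]]
side score 0.946 corner shift px [[0.44, -0.25], [0.44, -0.25], [0.44, -0.25], [0.44, -0.25]]
shift mm [-1.1 -0.5  0.5] tilt/yaw deg [-0.  0. -0.] rms px 0.02
t 24.225 [0.5442 0.1774 0.2674] [-0.16 -0.46 -2.65]
```

```bash
python3 -m inch '.1 -.02 -.0017 0 0;.1 -.03 -.0026 0 0;.1 -.038 -.0033 0 0;.1 -.038 -.0033 0 0;.1 -.038 -.0033 0 0;.1 -.038 -.0033 0 0;.1 -.038 -.0033 0 0;.1 -.038 -.0033 0 0;.1 -.038 -.0033 0 0;.1 -.03 -.0025 0 0;.1 -.0217 -.0017 0 0;.1 0 0 0 4.6;.1 0 0 0 4.6;.1 0 0 0 0;.1 0 0 0 0;.1 0 0 0 0'
python3 - <<'E'
from h import *
w=cap('wrist')
delta(.5046,-.1896,.165,-.184)
save(w,'r1.png',crop=(200,60,440,300),s=2.5)
import pickle;pickle.dump(w,open('w2.pkl','wb'))
E
```

```text
time: 26.32
ee_pos: [0.5042, -0.1894, 0.2683]
tool_rot: [0.769, 0.64, -0.0, 0.0]
force: [0.0, -0.0, -1.8]
grip_width: 0.222
t 26.38 pos [ 0.5042 -0.1893  0.2683] zaxis [-0. -0. -1.] yheading -0.1828 F [ 0.    0.49 -0.92] grip 0.221 j [-0.36  0.07  0.19  1.7  -0.    1.39]
shift mm (present axes) [ -0.2   0.4 103.3] turn 0.07
```

View pics/r1.png

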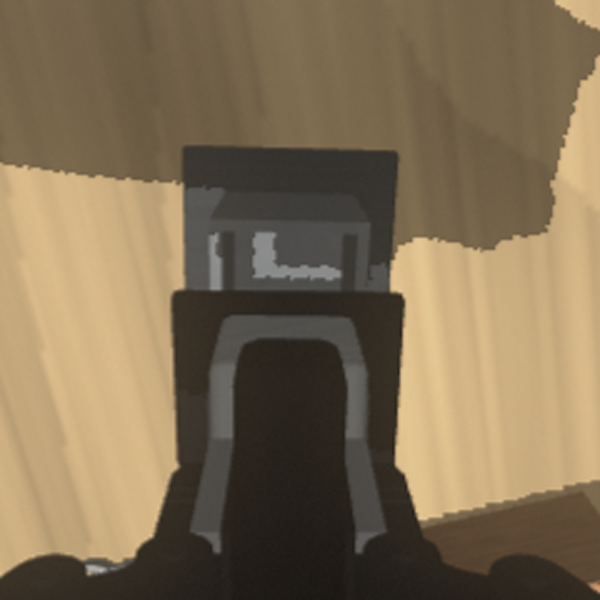

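Wrist view: flange back edge runs (174,292)–(404,294) and the sleeve rim's far edge lies at about row 220, columns 217–370, centred beneath it. Checking the numbers before I insert.

Run:
```python
from h import *
import pickle
w=pickle.load(open('w2.pkl','rb')); c,s=np.cos(-.185),np.sin(-.185)
for n,p,z in(('flL',(174,292),.1995),('flR',(404,294),.1995),('rimL',(215,220),.09),('rimR',(370,221),.09),('footL',(184,147),.008),('footR',(397,152),.008)):
    X=onz(w,200+p[0]/2.5-.2,60+p[1]/2.5-.2,z)-[.5057,-.189,0]; print(n,np.round([c*X[0]+s*X[1],-s*X[0]+c*X[1]],4))
```

```text
flL [-0.0322  0.026 ]
flR [0.0296 0.0256]
rimL [-0.0315  0.0266]
rimR [0.0318 0.0263]
footL [-0.0541  0.0493]
footR [0.0532 0.0471]
```

```bash
python3 -m inch '.1 0 .0008 .01 0;.1 0 0 .015 0;.1 0 0 .015 0;.1 0 0 .015 0;.1 0 0 .015 0;.1 0 0 .01 0;.1 0 0 .005 0;.1 0 0 .004 0;.1 0 0 .004 0;.1 0 0 .003 0;.1 0 0 .003 0;.1 0 0 0 0'
```

```text
time: 27.88
ee_pos: [0.505, -0.1895, 0.1691]
tool_rot: [0.769, 0.639, -0.0, -0.0]
force: [-0.2, -0.1, -1.2]
grip_width: 0.226
```

Free so far. Last few millimetres, watching the force.

```bash
python3 -m inch '.1 0 0 .0015 0;.1 0 0 .0015 0;.1 0 0 .001 0;.1 0 0 0 0'
python3 - <<'E'
from h import *
F=[]
for k in range(3): cap('side'); F.append(r.get_obs()['force'])
b=cap('side');a=cap('scene'); print(np.mean(F,0),r.get_obs()['ee_pos'])
c=lambda i,x,y:cv2.resize(i['pixels'][y:y+60,x:x+80],(400,300),interpolation=cv2.INTER_CUBIC)
cv2.imwrite('pics/h1.png',np.hstack([c(a,232,222),c(b,300,145)])[:,:,::-1])
E
```

```text
time: 28.38
ee_pos: [0.5051, -0.1895, 0.1652]
tool_rot: [0.769, 0.639, -0.0, -0.0]
force: [0.1, -0.3, -1.7]
grip_width: 0.222
[-0.00420156  0.12497399 -1.85841797] [ 0.50512179 -0.18947916  0.16533857]
```

```bash
python3 -m inch '.1 0 0 .0005 0;.1 0 0 .0005 0;.1 0 0 0 0;.1 0 0 0 0';python3 -m inch '.1 0 0 .0005 0;.1 0 0 .0005 0;.1 0 0 0 0;.1 0 0 0 0'
```

```text
time: 29.12
ee_pos: [0.5051, -0.1895, 0.1647]
tool_rot: [0.769, 0.639, 0.0, 0.0]
force: [-2.9, 0.7, 4.8]
grip_width: 0.222
time: 29.62
ee_pos: [0.5051, -0.1895, 0.1647]
tool_rot: [0.769, 0.639, 0.0, 0.001]
force: [-4.5, 1.6, 11.9]
grip_width: 0.224
```

Seated: contact at TCP z 0.1647, exactly the pick height. Relieving the press, opening and retreating.

```bash
python3 -m inch '.1 0 0 -.001 0;.3 0 0 0 0;.5 0 0 0 0;.9 0 0 0 0;.9 0 0 0 0;.9 0 0 0 0;.9 0 0 0 0;.9 0 0 -.005 0;.9 0 0 -.015 0;.9 0 0 -.025 0;.9 0 0 -.03 0;.9 0 0 -.03 0;.9 0 0 0 0;.9 0 0 0 0'
python3 - <<'E'
from h import *
import pickle
a,b,w=cap('scene'),cap('side'),cap('wrist'); o=r.get_obs(); print(o['time'],o['force'].round(1),o['ee_pos'].round(3))
a0,b0=pickle.load(open('c.pkl','rb'))
c=lambda i,x,y:cv2.resize(i['pixels'][y:y+60,x:x+80],(266,200),interpolation=cv2.INTER_CUBIC)
R=lambda i,j:np.hstack([c(i,232,222),c(j,300,145),c(j,240,235)])
cv2.imwrite('pics/f1.png',np.vstack([R(a0,b0),R(a,b),cv2.resize(w['pixels'][:200,54:586],(798,200))[:, :]])[:,:,::-1])
ecc()
E
```

```text
time: 31.38
ee_pos: [0.5051, -0.1895, 0.2693]
tool_rot: [0.769, 0.639, 0.0, 0.0]
force: [0.8, 0.1, 0.5]
grip_width: 0.897
31.525 [ 0.1 -1.2 -0.3] [ 0.505 -0.189  0.268]
scene score 0.834 corner shift px [[-0.15, -0.42], [-0.15, -0.42], [-0.15, -0.42], [-0.15, -0.42]]
side score 0.74 corner shift px [[0.11, -1.48], [0.11, -1.48], [0.11, -1.48], [0.11, -1.48]]
shift mm [-0.1 -1.4  3.5] tilt/yaw deg [-0.2 -0.  -0. ] rms px 0.04
t 31.625 [ 0.5049 -0.1894  0.2686] [ 0.53 -0.11 -0.56]
```

View pics/f1.png

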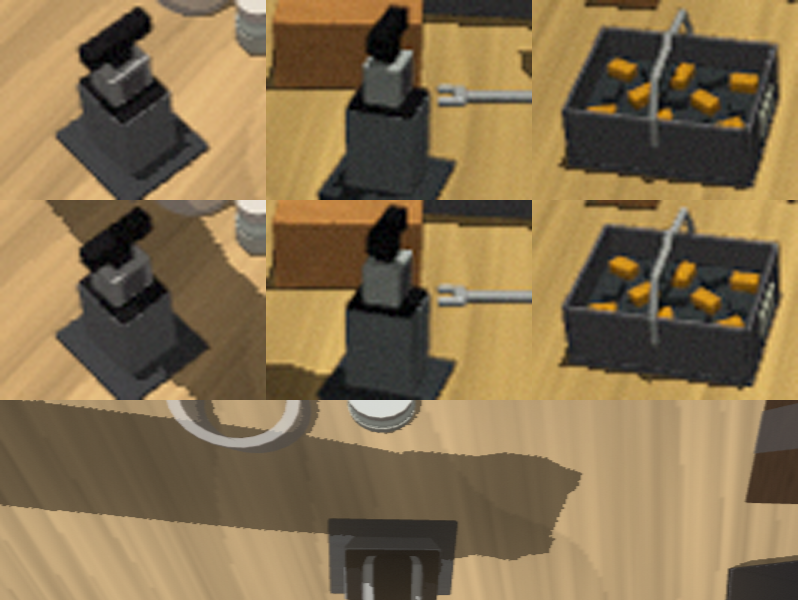

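The "after" row matches the "before" row: the flange sits on the rim in the same place and the bin is upright where it stood, within about 1 px. Handing in.

```bash
python3 -c "
from h import *
print(r.close_job())"
```

```text
the job is handed in; nothing more can be done
None
```

The job is done and handed in at 31.6 s of the 72 s allowed; no verdict was reported.

- **Weighing:** I hooked the scale under the bin's wire handle and drew it up slowly. The bin hung about 14.4 mm clear of the bench and level within about 1°, with the arm held still for over 3 s.
- **Reading:** The hook was drawn out about 34 mm, well short of the end stop. That puts the bin at roughly 0.33 kg. I worked this out from arm height and camera, not by counting the rings; the noisy force readings agree with it.
- **Bin set back:** I lowered it at 8–16 mm/s and unhooked. The camera check after unhooking put it within about 1 mm of where it stood.
- **Scale back in its stand:** The flange met the rim at the same height at which I gripped it (TCP z 0.1647). I then let go and drew the gripper up about 10 cm, with wrist force near zero.

**Checks that disagreed:**
- **Tilt:** One early fit while the bin was hanging gave about 2.5° tilt. The side-camera fit and the later repeats did not support it, and I put it down to lighting.
- **Final bin position:** The last automatic check gave 3.5 mm of height at a poor match score. By then the arm's shadow had moved off the bin since the reference picture. The before and after pictures show the bin standing on the bench in the same place to about 1 px.

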